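# Clear the bread bin's lid and hold it open

### The arm

A 7-joint arm with a two-finger parallel gripper is mounted at the origin on a cart in front of the work surface, level with it; the furniture and walls round the work are solid. World frame = base frame: x ahead of the robot, y to its left, z up, the work surface at z = 0. Lengths are in m, angles in rad, forces in N, time in s.
With the tool pointing down it reaches from about 0.425 to 0.95 m from the base axis. Payload 4.7 kg.
Tool frame: the origin (TCP) lies midway between the tips of the shut fingers; the grasp point (between the pads) lies bot.pinch_z behind it (bot.pinch_z is the distance from the TCP to the grasp point, in m); z points along the fingers, y is the line along which they close (so a half turn about z gives the same grasp; the last joint's range is limited). The gripper opens to 85 mm and grips with 20 to 120 N. Pads are 22 mm wide; open, the fingers measure 114 mm over their backs; the gripper's body (76 mm by 85 mm) begins 54 mm behind the grasp point. The pads swing forward as they close: fully open they stand 13 mm farther back than shut.
Start: joints at [-1.287, 0.469, -0.049, 1.532, 0.024, 1.141, -0.082], TCP at [0.208, 0.642, 0.231] pointing down, gripper open.
Joint ranges: [-2.59, 2.59], [-0.33, 1.99], [-1.39, 1.29], [0.1, 2.45], [-1.04, 4.18], [0.21, 1.99], [-2.66, 2.66]. Speed limits (rad/s): [2.57, 2.57, 3.14, 3.14, 3.14, 3.14, 3.14].

### API

Orientations are given as a rotation vector (axis times angle).
In Python, from workcell import bot gives the robot as it stands.
- The arm moves only by the tool apply_moves, never from a script. Its arguments are lists of equal length, an entry for each row: "delta_pos": the shift along the tool's x, y, z in m, a list of three; "rotation": the turn, a rotation vector about the tool's x, y, z in degrees, a list of three. A call has 1 to 20 rows; each row is the pose to reach, as a shift and turn from the pose commanded when the call began, along the tool's axes at that moment; what a row does not reach only later rows make up. A row lasts 1/10 s, in which the tool goes at most 50 mm and 8.59 degrees, less where a joint would pass 70% of its speed; a pose out of reach is approached as far as the arm can. A call with a gripper value outside its range is refused whole. "fingers" is the opening, from -1 (shut) to 1 (fully open), set as the call begins (left out, the last holds). The fingers move at their own pace and stop on an object; "squeeze" is the grip in N (left out, the last holds). Time passes only in rows, so rows that repeat a pose let the fingers close. It gives the time, the measured TCP pose, the force, the opening and the grip force at its end, in the units of the state.
- bot.get_obs(): the state, without advancing time (a new reading comes with each control period).
- bot.get_image(name): name is "side" or "top" or "wrist"; returns the picture (400x640x3 uint8, red, green, blue); there is no depth.
- bot.calibration(name): a dict with "mtx" (3x3 intrinsics, pixels), "world_to_cam" (4x4, takes a point from world to camera coordinates). Camera axes: x right, y down, z forward; pixel columns grow to the right and rows downward; lengths in m; the calibration is good to about 2 mm. A picture is of the moment at which its call begins: read the wrist's pose just before it. calibration takes no time and is no camera call; for the wrist camera it gives the pose at the moment of the call.
- bot.sign_off(): hands the job in; it is judged then, once.
Trained networks look in the newest picture that a camera, given by its name, has taken for a name from the list of things; names that differ only in an ending like _2 or _b are one class to them, and where a whole thing is asked for, a point or a joint stands for the part that bears it (a point fixed in the world has none). Each returns a list of dicts, best first, with "conf" (0 to 1); they miss things now and then, are a little off and sometimes report something else, mostly with a low value. They report only what shows in the picture. A call takes as long as a camera call.
- bot.recognise(name, camera): "extent" ([left, top, right, bottom] in pixels, round what is visible of it).
The state is a dict: "time": time; "joint_pos": joint angles; "joint_vel": joint speeds; "effort": joint torques, N m; "ee_pos": TCP position; "tool_rot": TCP orientation; "wrist_force": force on the tool from outside, world axes, zero at the start; "wrist_torque": the same for the moment, N m; "grip_width": finger opening in m; "grip_force": force on a finger pad.
Only numpy, scipy, OpenCV 4.12 (cv2) and the standard library are available. Lean on these libraries where they do the work, as an engineer would, in place of code of your own. Each camera call takes 0.05 s, during which the arm holds its last target. There are 200 camera calls.

### The job

I want to lift the loaf out of the bread bin with both hands, so please clear its lid first: stack the two tea tins that stand on it, the red and the yellow, squarely onto the green tin next to the bin, edges in line, in either order, and leave the green tin where it is. Then lift the bin's lid by its bar handle and hold it half open, at about 45 degrees; it falls shut when let go, so finish still holding it steady there. Leave the mug, the jars and the teaspoon behind the work alone.

Things in the scene. Friction and masses are not known exactly. Their poses are not given: they have to be found in the camera images.
- bread_bin: Dark grey-blue bread bin, 160 mm deep (its x) by 240 mm wide (its y), rim 115 mm above the worktop; it does not move. Origin: centre of its underside on the worktop; x runs from its front (nearer the robot) to its back, y to its left, z up. With the lid shut, the lid's flat wooden top lies 127 mm above the worktop. A loaf lies inside.
- bin_lid (a joint): Angle of the bin's wooden lid (166 x 248 x 12 mm, about 0.35 kg), rad: 0 is shut and flat, it grows as the front edge rises, stop at 1.31 (75 degrees). Nearly frictionless: it falls shut from any angle. The hinge line runs along the bin's y, at the back of the rim.
- lid_hinge (a point): Middle of the lid's hinge line, fixed to the bin: 80 mm behind the bin's origin (its +x), 115 mm above the worktop. Axes as the bin's. Fixed surroundings: a tall cupboard fills x > 0.32 m at y < -0.43 m, an open shelf unit x > 0.64 m at y from -0.43 to -0.19 m, and wall cupboards hang over x > 0.62 m from 0.58 m up.
- lid_handle (a point): Middle of the lid's handle: a round dark steel bar of 12 mm diameter, 98 mm long along the bin's y, on two end posts of the same diameter, near the lid's front edge. Its axis lies 36 mm above the lid's top (30 mm clear below the bar), 145 mm in front of the hinge line and 48 mm above it when shut (radius 153 mm), so 163 mm above the worktop. The bar can turn in a grip from above.
- green_tin: Closed dark green tea tin with a cream label, 88 (its x) x 58 (its y) x 50 mm high, about 0.18 kg; it stands on the worktop beside the bin. Origin: centre of its underside; z up. The three tins have the same size and flat tops and undersides.
- red_tin: Closed red tea tin with a cream label, same size as the green one, standing on the bin's lid at first. Origin: centre of its underside; x along its 88 mm length, y across its 58 mm, z up.
- yellow_tin: Closed yellow tea tin with a cream label, same size, standing on the bin's lid at first, about 125 mm from the red one. Origin and axes as for the red tin.
- mug: Striped mug, about 86 mm across and 101 mm high, standing behind the work; leave alone. Origin: centre of its underside.
- salt_jar: Small glass jar with white contents and a steel cap, 43 mm across, 108 mm high, behind the work; leave alone. Origin: centre of its underside.
- honey_jar: Honey jar with a pale lid, 50 mm across, 70 mm high, at the back; leave alone. Origin: centre of its underside.
- teaspoon: Steel teaspoon, 130 mm long, lying at the back; leave alone. Origin: its middle, underside.

How it is judged:
By the outcome, as a careful person would: the job done as asked, in the order asked, and still so for the second after the job is handed in, while the arm keeps its last pose, push and grip.
It also fails if it takes over 70 s, if anything falls off the work surface, if the arm or the gripper's body presses on something with over 40 N, if the wrist force passes 120 N, or if a joint passes its speed limit or range.

## Working session

There is one attempt and no reset: what is moved stays moved. The work goes in short steps, Python scripts to look and compute and a tool call to move; the robot and the scene stay as the last step left them, time stands still between calls to the robot, and variables do not carry over. Pictures are saved under pics/ and viewed, at most 10 in all, crops included, and the job is handed in when it is done.

Besides the shell and the picture viewer there is one more tool, called as name(argument=value, ...), one argument or row to a line, values as JSON. apply_moves: Moves the arm, as the interface text tells. Its arguments: {"type":"object","properties":{"delta_pos":{"type":"array"},"rotation":{"type":"array"},"fingers":{"type":"number"},"squeeze":{"type":"number"}},"required":["delta_pos","rotation"]}

```bash
mkdir -p pics; ls
python3 - <<'E'
from workcell import bot
import cv2,numpy as np
o=bot.get_obs();print({k:np.round(v,3).tolist() for k,v in o.items()},bot.pinch_z)
for c in("side","top"):
    im=bot.get_image(c);cv2.imwrite(f"pics/{c}0.png",im[:,:,::-1])
    np.set_printoptions(suppress=True,precision=4)
    k=bot.calibration(c);print(c,k["mtx"],k["world_to_cam"])
    for n in("red_tin","yellow_tin","green_tin","bread_bin","lid_handle","mug"):
        print(n,[(np.round(d["extent"]).tolist(),round(d["conf"],2)) for d in bot.recognise(n,c)][:2])
E
```

```text
pics
{'time': 0.0, 'joint_pos': [-1.287, 0.469, -0.049, 1.534, 0.024, 1.141, -0.082], 'joint_vel': [0.0, -0.001, -0.0, 0.001, -0.001, 0.001, -0.0], 'effort': [-0.0, -51.03, -0.047, -23.771, 0.011, 0.008, -0.0], 'ee_pos': [0.208, 0.642, 0.23], 'tool_rot': [-0.489, -3.103, 0.003], 'wrist_force': [-0.295, 0.024, -0.361], 'wrist_torque': [-0.099, 0.045, -0.002], 'grip_force': 0.0, 'grip_width': 0.085} 0.0187
side [[453.1989   0.     324.2482]
 [  0.     453.1989 198.4825]
 [  0.       0.       1.    ]] [[ 0.3458 -0.938   0.0237 -0.3415]
 [-0.4395 -0.1842 -0.8792  0.3481]
 [ 0.829   0.2936 -0.4759  0.5989]
 [ 0.      0.      0.      1.    ]]
red_tin [([398.0, 200.0, 438.0, 249.0], 0.84)]
yellow_tin [([341.0, 188.0, 378.0, 226.0], 0.94)]
green_tin [([310.0, 178.0, 328.0, 222.0], 0.69), ([249.0, 224.0, 291.0, 265.0], 0.57)]
bread_bin [([313.0, 205.0, 456.0, 322.0], 0.81)]
lid_handle [([310.0, 204.0, 456.0, 275.0], 0.69)]
mug [([256.0, 162.0, 286.0, 204.0], 0.74)]
top [[466.0112   0.     321.692 ]
 [  0.     466.0112 204.9211]
 [  0.       0.       1.    ]] [[ 0.0203 -0.9998 -0.0015 -0.1687]
 [-0.9799 -0.0196 -0.1984  0.634 ]
 [ 0.1983  0.0055 -0.9801  0.9657]
 [ 0.      0.      0.      1.    ]]
red_tin [([405.0, 227.0, 440.0, 275.0], 0.56)]
yellow_tin [([343.0, 218.0, 376.0, 262.0], 0.7)]
green_tin [([253.0, 238.0, 284.0, 278.0], 0.84)]
bread_bin [([323.0, 210.0, 452.0, 302.0], 0.87)]
lid_handle [([324.0, 212.0, 454.0, 306.0], 0.74)]
mug [([204.0, 129.0, 244.0, 189.0], 0.7)]
```

Run:
```python
import cv2,numpy as np
a=cv2.imread("pics/top0.png")[190:320,230:470];b=cv2.imread("pics/side0.png")[150:330,230:470]
cv2.imwrite("pics/c0.png",cv2.resize(a,None,fx=3.3,fy=3.3,interpolation=2))
cv2.imwrite("pics/c1.png",cv2.resize(b,None,fx=3.3,fy=3.3,interpolation=2))
```

```text
(no output)
```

View pics/c0.png

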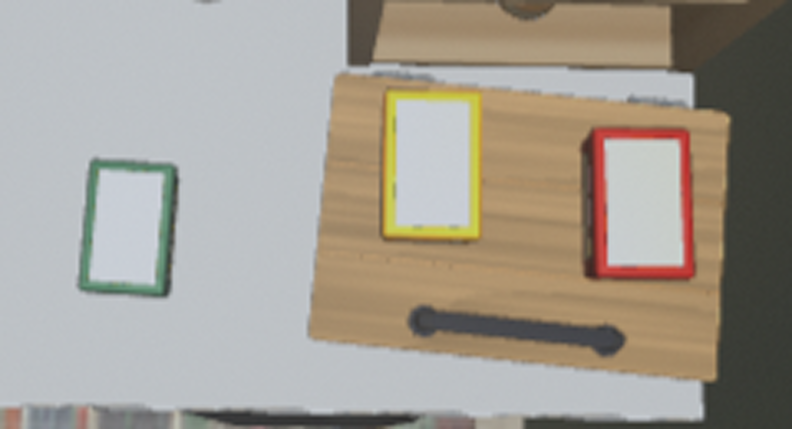

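View pics/c1.png

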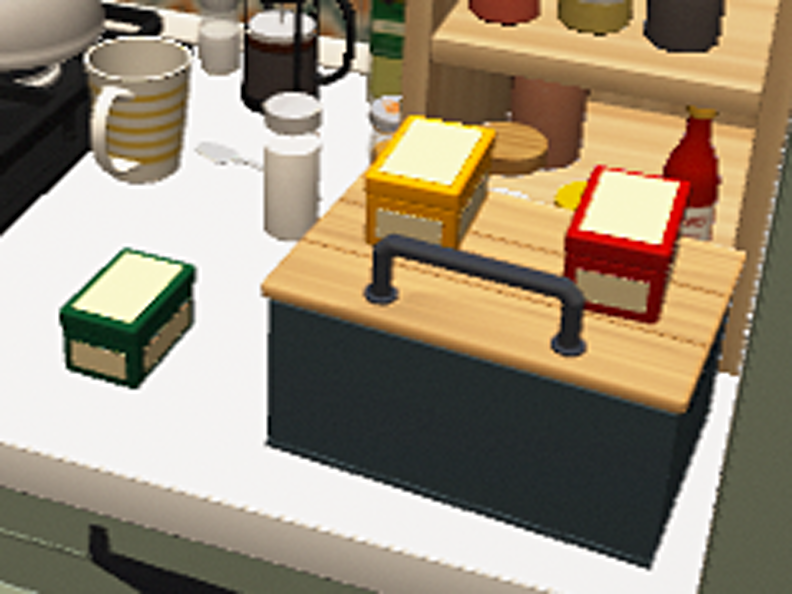

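Top crop: the tin tops are axis-tilted rectangles (green crop corners ≈ (92,158)…(80,290), yellow (384,90)…(382,238), red (594,129)…(592,276)). The lid is turned about 5°, and the handle posts are at (424,320) and (608,340). The side view agrees: both tins stand behind the bar.

```bash
cat > h.py <<'E'
import numpy as np,cv2
from workcell import bot
from scipy.optimize import least_squares
from scipy.spatial.transform import Rotation as R
np.set_printoptions(suppress=True,precision=4)
def proj(k,P):
    c=P@k["world_to_cam"][:3,:3].T+k["world_to_cam"][:3,3]
    u=c@k["mtx"].T; return u[:,:2]/u[:,2:]
def unproj(k,uv,z):
    uv=np.atleast_2d(uv).astype(float);M=k["world_to_cam"];Rt=M[:3,:3].T;o=-Rt@M[:3,3]
    d=np.c_[uv,np.ones(len(uv))]@np.linalg.inv(k["mtx"]).T@Rt.T
    return o+d*((z-o[2])/d[:,2])[:,None]
def rect(k,uv,z,sx,sy):
    """fit centre x,y,yaw of a horizontal sx*sy rectangle at z to 4 pixels (any order)"""
    uv=np.array(uv,float);w=unproj(k,uv,z)[:,:2]
    (cx,cy),(a,b),th=cv2.minAreaRect(w.astype(np.float32)*1000)
    th=np.radians(th+(0 if (a>b)==(sx>sy) else 90))
    def f(p):
        c,s=np.cos(p[2]),np.sin(p[2])
        C=np.array([[i*sx/2,j*sy/2] for i,j in((1,1),(1,-1),(-1,-1),(-1,1))])@np.array([[c,s],[-s,c]])+p[:2]
        q=proj(k,np.c_[C,np.full(4,z)])
        return (q-uv[np.argmin(((q[:,None]-uv)**2).sum(2),1)]).ravel()
    r=least_squares(f,[cx/1000,cy/1000,th]);p=r.x
    p[2]=(p[2]+np.pi/2)%np.pi-np.pi/2
    return p[:2],np.degrees(p[2]),np.sqrt(np.mean(r.fun**2)),sorted([a,b])
def rel(pos,yawdeg_y,tilt=0):
    """delta/rotation (tool axes) from the current measured pose to pos, tool down, tool y at world yaw"""
    o=bot.get_obs();R0=R.from_rotvec(o["tool_rot"])
    best=None
    for a in(yawdeg_y,yawdeg_y+180):
        a=np.radians(a);y=np.array([np.cos(a),np.sin(a),0]);z=np.array([0,0,-1.])
        T=R.from_matrix(np.c_[np.cross(y,z),y,z])
        v=(R0.inv()*T).as_rotvec(degrees=True)
        if best is None or np.linalg.norm(v)<np.linalg.norm(best):best=v
    return R0.inv().apply(np.array(pos)-o["ee_pos"])*1000,best
E
python3 - <<'E'
from h import *
k=bot.calibration("top")
f=lambda P:[(x/3.3+230-.35,y/3.3+190-.35) for x,y in P]
for n,P,z,sx,sy in[("green",[(92,158),(178,165),(168,297),(80,290)],.05,.088,.058),
 ("yellow",[(384,90),(481,92),(480,240),(382,238)],.177,.088,.058),
 ("red",[(594,129),(690,129),(693,277),(592,276)],.177,.088,.058),
 ("lid",[(335,72),(730,113),(716,381),(308,338)],.127,.166,.248)]:
    print(n,*rect(k,f(P),z,sx,sy))
h=unproj(k,f([(424,320),(608,340)]),.163);print(h,h.mean(0))
o=bot.get_obs();print(R.from_rotvec(o["tool_rot"]).as_matrix())
kw=bot.calibration("wrist");M=kw["world_to_cam"];print("wrist cam in tool",R.from_rotvec(o["tool_rot"]).inv().apply(-M[:3,:3].T@M[:3,3]-o["ee_pos"]))
print(rel([.56,-.14,.42],90))
E
```

```text
green [ 0.5183 -0.0428] -2.6613102398668254 0.1826101200882133 [58.11627197265625, 88.37678527832031]
yellow [ 0.5478 -0.2328] -0.26298498488779104 0.26149142814757054 [57.26960754394531, 87.2068862915039]
red [ 0.5282 -0.3553] -0.5649433452441157 0.5436598167460818 [58.16746139526367, 87.33302307128906]
lid [ 0.5188 -0.2921] -4.822563588500158 0.42778779317791155 [164.3563995361328, 246.78213500976562]
[[ 0.4584 -0.2298  0.163 ]
 [ 0.4491 -0.3366  0.163 ]] [ 0.4537 -0.2832  0.163 ]
[[-0.9515  0.3078  0.    ]
 [ 0.3078  0.9515  0.0002]
 [ 0.      0.0002 -1.    ]]
wrist cam in tool [ 0.0759  0.0001 -0.1426]
(array([-575.9397, -635.864 , -188.737 ]), array([  0.01  ,   0.    , -17.9241]))
```

Run:
```python
from h import *
print(rel([.5,.27,.27],90));print(rel([.52,-.043,.25],87.3))
```

```text
(array([-392.6755, -264.2543,  -38.6686]), array([  0.01  ,   0.    , -17.9241]))
(array([-508.0332, -555.9112,  -18.7215]), array([  0.0099,  -0.0002, -15.2241]))
```

apply_moves(
  delta_pos=[
    [-0.04,-0.027,-0.01],
    [-0.08,-0.054,-0.02],
    [-0.12,-0.08,-0.03],
    [-0.16,-0.108,-0.04],
    [-0.2,-0.135,-0.04],
    [-0.24,-0.162,-0.04],
    [-0.28,-0.19,-0.04],
    [-0.32,-0.215,-0.04],
    [-0.36,-0.245,-0.04],
    [-0.39,-0.28,-0.04],
    [-0.41,-0.32,-0.04],
    [-0.43,-0.365,-0.04],
    [-0.45,-0.41,-0.035],
    [-0.47,-0.455,-0.03],
    [-0.49,-0.5,-0.025],
    [-0.5,-0.535,-0.02],
    [-0.508,-0.556,-0.019],
    [-0.508,-0.556,-0.019],
    [-0.508,-0.556,-0.019],
    [-0.508,-0.556,-0.019],
  ],
  rotation=[
    [0,0,-2],
    [0,0,-4],
    [0,0,-6],
    [0,0,-8],
    [0,0,-10],
    [0,0,-12],
    [0,0,-14],
    [0,0,-15.2],
    [0,0,-15.2],
    [0,0,-15.2],
    [0,0,-15.2],
    [0,0,-15.2],
    [0,0,-15.2],
    [0,0,-15.2],
    [0,0,-15.2],
    [0,0,-15.2],
    [0,0,-15.2],
    [0,0,-15.2],
    [0,0,-15.2],
    [0,0,-15.2],
  ],
  fingers=1,
  squeeze=30,
)

```text
time: 2.7
ee_pos: [0.5201, -0.0414, 0.2504]
tool_rot: [0.071, 3.141, 0.001]
wrist_force: [0.0, 0.3, 0.5]
grip_width: 0.0855
grip_force: 0.0
```

Run:
```python
from h import *
o=bot.get_obs();print(o["time"],o["ee_pos"],o["tool_rot"])
k=bot.calibration("wrist");im=bot.get_image("wrist");cv2.imwrite("pics/w1.png",im[:,:,::-1])
P=np.array([[.518,-.043,.05],[.548,-.233,.177],[.4537,-.2832,.163]])
print(k["mtx"],k["world_to_cam"],proj(k,P))
for n in("green_tin","yellow_tin"):print([(d["extent"],d["conf"]) for d in bot.recognise(n,"wrist")][:2])
```

```text
2.7 [ 0.5201 -0.0414  0.2504] [0.0707 3.1406 0.0013]
[[293.5406   0.     313.5362]
 [  0.     293.5406 199.3754]
 [  0.       0.       1.    ]] [[ 0.0442  0.999   0.0023  0.0175]
 [ 0.9534 -0.0429  0.2987 -0.5426]
 [ 0.2985 -0.011  -0.9543  0.242 ]
 [ 0.      0.      0.      1.    ]] [[311.4847 172.4862]
 [ 79.614  251.7587]
 [ -6.1084 135.1291]]
[([290.5, 131.3, 338.5, 207.4], 0.94)]
[([30.3, 186.4, 152.8, 298.1], 0.59)]
```

View pics/w1.png

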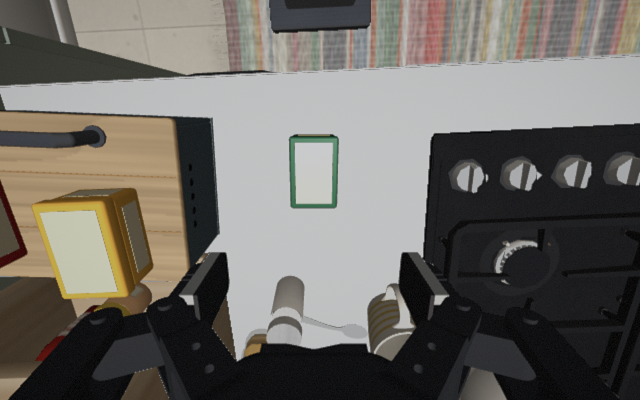

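The wrist view shows the green tin's top at about (290–338, 136–208), and the yellow tin at the left.

```bash
cat >> h.py <<'E'
HUE={"green":(45,90),"yellow":(18,34),"red":(0,8)}
def tinmask(im,c,box,vmin=0,smin=90):
    hsv=cv2.cvtColor(im,cv2.COLOR_RGB2HSV);l,h=HUE[c]
    m=((hsv[...,0]>=l)&(hsv[...,0]<=h)|((c=="red")&(hsv[...,0]>172)))&(hsv[...,1]>=smin)&(hsv[...,2]>=vmin)
    q=np.zeros_like(m);b=[int(v) for v in box];q[max(b[1]-6,0):b[3]+6,max(b[0]-6,0):b[2]+6]=1
    return (m&q).astype(np.uint8)
def tinfit(cam,im,k,c,z,box,vmin=0,x0=None,smin=90):
    """label rectangle robust: fit the tin's silhouette (box of height .05) to the mask by IoU with Nelder-Mead"""
    from scipy.optimize import minimize
    m=tinmask(im,c,box,vmin,smin);cs,_=cv2.findContours(m,0,2);cn=max(cs,key=cv2.contourArea)
    F=np.zeros_like(m);cv2.fillPoly(F,[cv2.convexHull(cn)],1)
    S=4
    Fb=cv2.resize(F[:, :]*255,None,fx=1,fy=1)>127
    C0=np.array([[i*.044,j*.029,h] for i in(1,-1) for j in(1,-1) for h in(-.05,0)])
    def cost(p):
        s,cc=np.sin(p[2]),np.cos(p[2])
        C=C0@np.array([[cc,s,0],[-s,cc,0],[0,0,1]])+[p[0],p[1],z]
        hu=cv2.convexHull(proj(k,C).astype(np.float32))
        big=np.zeros((m.shape[0],m.shape[1]),np.uint8)
        cv2.fillPoly(big,[np.round(hu*256).astype(np.int32)],255,cv2.LINE_AA,8)
        b=big/255.;return np.abs(b-Fb).sum()/Fb.sum()
    r=minimize(cost,x0,method="Nelder-Mead",options=dict(initial_simplex=np.array(x0)+np.array([[0,0,0],[.006,0,0],[0,.006,0],[0,0,.05]]),xatol=1e-5,fatol=1e-6))
    return r.x[:2],np.degrees(r.x[2]),r.fun
E
python3 - <<'E'
from h import *
k=bot.calibration("wrist");im=cv2.imread("pics/w1.png")[:,:,::-1].copy()
print(rect(k,[(290,135.5),(338,135.5),(338.3,208),(290.5,208)],.05,.088,.058))
for c,z,b,x0 in(("green",.05,(290,131,338,207),(.518,-.043,-.046)),("yellow",.177,(30,186,153,298),(.548,-.233,0))):
  for s in(60,110):
    try: print(c,tinfit("wrist",im,k,c,z,b,0,x0,s))
    except Exception as e: print(e)
for cam,X in(("side",{"green":(249,224,291,265),"yellow":(341,188,378,226),"red":(398,200,438,249)}),("top",{"green":(253,238,284,278),"yellow":(343,218,376,262),"red":(405,227,440,275)})):
  k=bot.calibration(cam);im=cv2.imread(f"pics/{cam}0.png")[:,:,::-1].copy()
  for c,z,x0 in(("green",.05,(.518,-.043,-.046)),("yellow",.177,(.548,-.233,0)),("red",.177,(.528,-.355,0))):
    print(cam,c,tinfit(cam,im,k,c,z,X[c],0,x0,90))
E
```

```text
(array([ 0.5188, -0.0401]), np.float64(-2.2932456049774195), np.float64(0.6933627578613996), [59.05861282348633, 87.88836669921875])
green (array([ 0.5225, -0.0414]), np.float64(-4.135449393589301), np.float64(0.11607319654501383))
green (array([ 0.5571, -0.0425]), np.float64(-8.55838974176838), np.float64(2.5911679123637814))
yellow (array([ 0.5448, -0.2311]), np.float64(-4.4638976340754555), np.float64(0.2033645845695373))
yellow (array([ 0.5509, -0.2346]), np.float64(-0.09487274211627943), np.float64(0.10086040827796325))
side green (array([ 0.5245, -0.0363]), np.float64(1.4612131677004139), np.float64(0.21516694963214486))
side yellow (array([ 0.5554, -0.2355]), np.float64(-9.971959393453343), np.float64(0.21465465465465464))
side red (array([ 0.5435, -0.3596]), np.float64(-5.006243191197376), np.float64(0.13643405734909003))Traceback (most recent call last):
  File "<stdin>", line 11, in <module>
  File "h.py", line 45, in tinfit
    m=tinmask(im,c,box,vmin,smin);cs,_=cv2.findContours(m,0,2);cn=max(cs,key=cv2.contourArea)
                                                                  ~~~^^^^^^^^^^^^^^^^^^^^^^^^
ValueError: max() iterable argument is empty
```

```bash
python3 - <<'E'
s=open("h.py").read();s=s[:s.index("HUE=")]
s+='''
def edgefit(k,im,x0,z,edges=(0,1,2,3),w=3.0,sx=.088,sy=.058,it=6):
    """refine x,y,yaw(deg) of a horizontal rectangle by strongest gradients across its projected edges
    edges: 0 +x side, 1 -y, 2 -x, 3 +y"""
    g=cv2.GaussianBlur(im.astype(np.float32),(0,0),.7)
    p=np.array([x0[0],x0[1],np.radians(x0[2])])
    cor=np.array([[1,1],[1,-1],[-1,-1],[-1,1]])*[sx/2,sy/2]
    t=np.linspace(.12,.88,25)[:,None]
    def pts(p,e):
        a,b=cor[e],cor[(e+1)%4];L=a+(b-a)*t
        c,s=np.cos(p[2]),np.sin(p[2]);L=L@np.array([[c,s],[-s,c]])+p[:2]
        return proj(k,np.c_[L,np.full(len(L),z)])
    for _ in range(it):
        obs={}
        for e in edges:
            q=pts(p,e);d=q[-1]-q[0];n=np.array([-d[1],d[0]])/np.linalg.norm(d)
            r=np.arange(-w-.5,w+.51,.25);X=q[:,None]+r[None,:,None]*n
            v=cv2.remap(g,X[...,0].astype(np.float32),X[...,1].astype(np.float32),cv2.INTER_LINEAR)
            gr=np.linalg.norm(np.gradient(v,axis=1),axis=2);gr=gr[:,1:-1]
            best=r[1:-1][gr.argmax(1)]
            obs[e]=(q+best[:,None]*n,n,gr.max(1))
        f=lambda p:np.concatenate([((pts(p,e)-o)@n) for e,(o,n,_) in obs.items()])
        r=least_squares(f,p,loss="soft_l1",f_scale=.3);p=r.x
    res={e:round(float(np.median((o-pts(p,e))@n)),2) for e,(o,n,_) in obs.items()}
    return p[:2],round(np.degrees(p[2]),2),res
'''
open("h.py","w").write(s)
E
python3 - <<'E'
from h import *
T=bot.calibration("top");ti=cv2.imread("pics/top0.png");W=bot.calibration("wrist");wi=cv2.imread("pics/w1.png")
print(edgefit(T,ti,(.5183,-.0428,-2.7),.05),edgefit(T,ti,(.5478,-.2328,-.3),.177),edgefit(T,ti,(.5282,-.3553,-.6),.177))
print(edgefit(W,wi,(.5188,-.0401,-2.3),.05),edgefit(W,wi,(.5478,-.2328,-.3),.177))
print(edgefit(T,ti,(.5188,-.2921,-4.8),.127,sx=.166,sy=.248))
print(unproj(T,[0,0],0)*0, rel([.549,-.233,.235],90))
E
```

```text
(array([ 0.517 , -0.0441]), np.float64(-1.32), {0: 2.24, 1: 0.2, 2: 0.46, 3: 1.46}) (array([ 0.5465, -0.2317]), np.float64(-4.35), {0: 0.84, 1: 2.9, 2: 0.9, 3: 1.24}) (array([ 0.5264, -0.3488]), np.float64(0.33), {0: 2.29, 1: -0.1, 2: 0.45, 3: -0.12})
(array([ 0.5163, -0.041 ]), np.float64(-2.58), {0: 2.5, 1: 0.02, 2: 0.26, 3: 0.01}) (array([ 0.5481, -0.2317]), np.float64(-0.63), {0: 0.28, 1: 0.43, 2: 0.98, 3: 0.53})
(array([ 0.5192, -0.2913]), np.float64(-4.76), {0: -0.27, 1: 0.21, 2: 0.02, 3: 0.29})
[[0. 0. 0.]] (array([ -37.5129, -189.8654,   15.2469]), array([ 0.0244,  0.0046, -2.5787]))
```

apply_moves(
  delta_pos=[
    [-0.005,-0.03,0],
    [-0.013,-0.075,0.003],
    [-0.022,-0.12,0.006],
    [-0.03,-0.16,0.01],
    [-0.036,-0.18,0.014],
    [-0.0365,-0.189,0.015],
    [-0.0365,-0.189,0.015],
    [-0.0365,-0.189,0.015],
  ],
  rotation=[
    [0,0,0],
    [0,0,-1],
    [0,0,-2],
    [0,0,-2.4],
    [0,0,-2.4],
    [0,0,-2.4],
    [0,0,-2.4],
    [0,0,-2.4],
  ],
)

```text
time: 3.65
ee_pos: [0.5477, -0.2316, 0.2353]
tool_rot: [-0.005, -3.142, -0.002]
wrist_force: [0.0, 0.6, -0.1]
grip_width: 0.0854
grip_force: 0.0
```

Run:
```python
from h import *
o=bot.get_obs();print(o["time"],o["ee_pos"],o["joint_vel"],rel([.548,-.232,.139],89.6))
k=bot.calibration("wrist");im=bot.get_image("wrist");cv2.imwrite("pics/w2.png",im[:,:,::-1])
o=bot.get_obs();print(o["time"],o["ee_pos"])
k=bot.calibration("wrist");P=np.array([[.548+a*.044,-.232+b*.029,.177] for a,b in((1,1),(1,-1),(-1,-1),(-1,1))]);print(proj(k,P))
```

```text
3.65 [ 0.5477 -0.2316  0.2353] [-0.0086 -0.0073 -0.0068  0.0023  0.0009 -0.0008  0.0004] (array([-0.2714, -0.5185, 96.2679]), array([ 0.0744, -0.0043,  0.2141]))
3.7 [ 0.5478 -0.2313  0.2354]
[[349.6279 269.5452]
 [274.8457 269.7786]
 [269.5515 156.5198]
 [354.0979 156.324 ]]
```

View pics/w2.png

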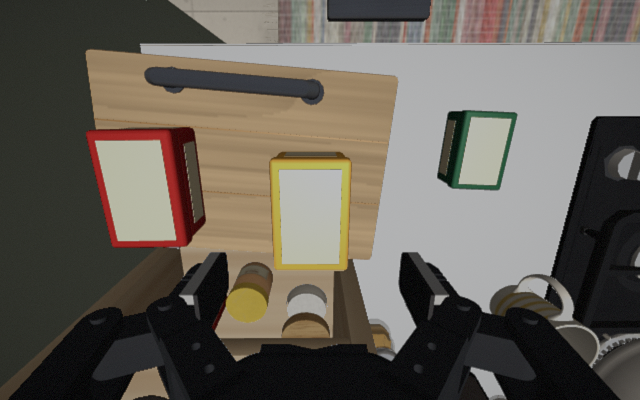

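Yellow top in the wrist view is at (271–351, 157–270), within 2 px of the prediction. Red is at (90–188, 130–246) and green at (453–517, 111–189). Descending to grasp.

apply_moves(
  delta_pos=[
    [0,0,0.025],
    [0,0,0.06],
    [0,0,0.085],
    [0,0,0.096],
    [0,0,0.096],
  ],
  rotation=[
    [0,0,0],
    [0,0,0],
    [0,0,0],
    [0,0,0],
    [0,0,0],
  ],
)

```text
time: 4.2
ee_pos: [0.547, -0.2319, 0.1382]
tool_rot: [-0.006, -3.139, -0.002]
wrist_force: [-0.8, 0.0, 0.6]
grip_width: 0.0855
grip_force: 0.0
```

apply_moves(
  delta_pos=[
    [0,0,0],
    [0,0,0],
    [0,0,0],
    [0,0,0],
    [0,0,0],
  ],
  rotation=[
    [0,0,0],
    [0,0,0],
    [0,0,0],
    [0,0,0],
    [0,0,0],
  ],
  fingers=-1,
  squeeze=30,
)

```text
time: 4.7
ee_pos: [0.5486, -0.2339, 0.1411]
tool_rot: [0.009, 3.138, -0.001]
wrist_force: [-0.7, 1.1, 6.8]
grip_width: 0.0577
grip_force: 33.4
```

Run:
```python
from h import *
o=bot.get_obs();print(o["time"],o["ee_pos"],o["grip_width"],o["grip_force"],o["wrist_force"])
# tins in w2 (pose then: ee .5477,-.2314,.2354)
k=bot.calibration("wrist");M=k["world_to_cam"].copy();d=np.array([.5478,-.2314,.2354])-o["ee_pos"]
M[:3,3]-=M[:3,:3]@d;k["world_to_cam"]=M
print("y",rect(k,[(271,157),(351,157),(347.5,270),(275.5,270)],.177,.088,.058))
print("r",rect(k,[(90,130),(173,130),(188.5,245),(111,246)],.177,.088,.058))
print("g",rect(k,[(463,111),(517,113.5),(501,189.5),(452.5,187)],.05,.088,.058))
for p in([.5185,-.0415,.25],[.5185,-.0415,.062]):print(rel(p,87.5))
```

```text
4.7 [ 0.5486 -0.2339  0.1411] 0.057689618456608964 33.42158854007721 [-0.6865  1.0627  6.7773]
y (array([ 0.5486, -0.2327]), np.float64(-0.19701315587879), np.float64(1.3195477326506395), [55.90800476074219, 88.02233123779297])
r (array([ 0.5288, -0.3535]), np.float64(-1.346802039734332), np.float64(1.9779486459769933), [58.579673767089844, 85.82047271728516])
g (array([ 0.5207, -0.0419]), np.float64(-0.9047758149333441), np.float64(1.4626987328992762), [58.36098098754883, 86.57440185546875])
(array([  30.805 ,  192.2119, -109.1657]), array([-0.0323,  0.1852,  2.1871]))
(array([ 31.4104, 192.3294,  78.8333]), array([-0.0323,  0.1852,  2.1871]))
```

apply_moves(
  delta_pos=[
    [0,0,-0.02],
    [0,0,-0.05],
    [0,0.005,-0.085],
    [0.005,0.03,-0.1],
    [0.012,0.07,-0.1],
    [0.018,0.11,-0.1],
    [0.025,0.15,-0.1],
    [0.03,0.18,-0.09],
    [0.031,0.191,-0.06],
    [0.031,0.191,-0.02],
    [0.031,0.191,0.02],
    [0.031,0.191,0.045],
    [0.031,0.191,0.06],
    [0.031,0.191,0.06],
    [0.031,0.191,0.06],
  ],
  rotation=[
    [0,0,0],
    [0,0,0],
    [0,0,0],
    [0,0,0],
    [0,0,0.5],
    [0,0,1],
    [0,0,2],
    [0,0,2.2],
    [0,0,2.2],
    [0,0,2.2],
    [0,0,2.2],
    [0,0,2.2],
    [0,0,2.2],
    [0,0,2.2],
    [0,0,2.2],
  ],
)

```text
time: 6.2
ee_pos: [0.5177, -0.0425, 0.0796]
tool_rot: [0.07, 3.141, -0.0]
wrist_force: [-0.2, -0.7, -1.6]
grip_width: 0.0576
grip_force: 32.7
```

Run:
```python
from h import *
o=bot.get_obs();print(o["time"],o["ee_pos"],o["grip_width"],o["wrist_force"],o["joint_vel"].max())
k=bot.calibration("wrist");im=bot.get_image("wrist");cv2.imwrite("pics/w3.png",im[:,:,::-1])
z=o["ee_pos"][2]-.0141+.05;print(z)
s=bot.get_image("side");cv2.imwrite("pics/s3.png",s[:,:,::-1])
a=im[90:330,200:440];b=cv2.resize(s[190:280,230:320],None,fx=4.4,fy=4.4,interpolation=2)
a=cv2.resize(a,(396,396),interpolation=2)
cv2.imwrite("pics/m3.png",np.hstack([a,b])[:,:,::-1])
print(rel([.5185,-.0417,.0645],87.5))
```

```text
6.2 [ 0.5177 -0.0425  0.0796] 0.057591015232773164 [-0.1648 -0.6681 -1.5627] 0.00509056076671759
0.11549520001446173
(array([-0.0304,  0.8183, 15.9401]), array([ 0.0154,  0.1296, -0.0328]))
```

View pics/m3.png

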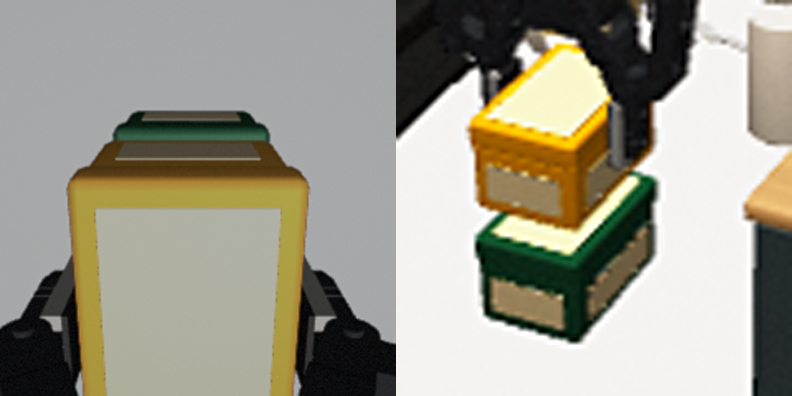

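The side crop shows yellow hovering over green, nearly in line. In the wrist crop, green's centre is about 1.5 mm towards +y. I'll check the x offset with side-view projections.

Run:
```python
from h import *
k=bot.calibration("side")
def cor(x,y,yaw,z):
    a=np.radians(yaw);c,s=np.cos(a),np.sin(a)
    P=np.array([[i*.044,j*.029] for i,j in((-1,1),(-1,-1),(1,-1),(1,1))])@np.array([[c,s],[-s,c]])+[x,y]
    return (proj(k,np.c_[P,np.full(4,z)])-[230,190]+.5)*4.4-.5
print("order FL FR BR BL")
print("yt",cor(.5177,-.0425,-2.5,.1155).round(0).tolist(),"yb",cor(.5177,-.0425,-2.5,.0655).round(0).tolist())
print("gt",cor(.5185,-.041,-2.5,.05).round(0).tolist(),"gb",cor(.5185,-.041,-2.5,0).round(0).tolist())
im=cv2.imread("pics/s3.png")[195:275,235:315];cv2.imwrite("pics/s3z.png",cv2.resize(im,(800,600)[1:]*2,interpolation=2))
```

```text
order FL FR BR BL
yt [[67.0, 124.0], [176.0, 152.0], [262.0, 67.0], [159.0, 43.0]] yb [[73.0, 214.0], [180.0, 242.0], [264.0, 153.0], [163.0, 128.0]]
gt [[73.0, 239.0], [179.0, 268.0], [262.0, 177.0], [162.0, 152.0]] gb [[79.0, 323.0], [182.0, 352.0], [263.0, 258.0], [166.0, 232.0]]
```

View pics/s3z.png

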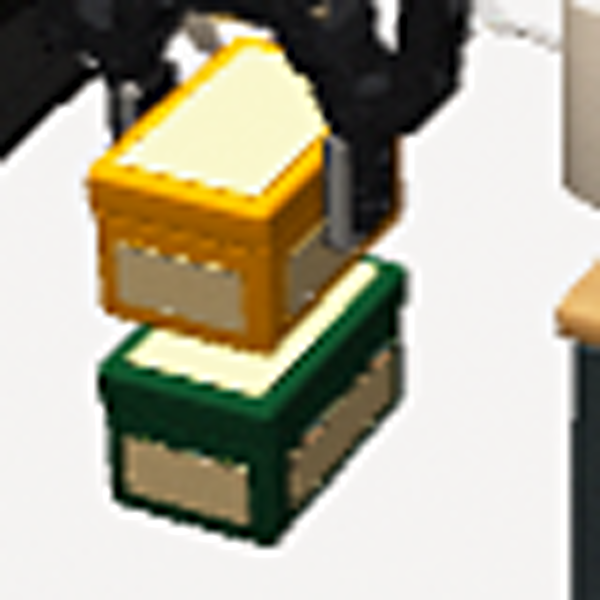

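apply_moves(
  delta_pos=[
    [-0.001,0.001,0.004],
    [-0.001,0.001,0.009],
    [-0.001,0.001,0.013],
    [-0.001,0.001,0.0155],
    [-0.001,0.001,0.0155],
    [-0.001,0.001,0.0155],
  ],
  rotation=[
    [0,0,0],
    [0,0,0],
    [0,0,0],
    [0,0,0],
    [0,0,0],
    [0,0,0],
  ],
)

```text
time: 6.9
ee_pos: [0.5185, -0.0414, 0.0641]
tool_rot: [-0.069, -3.141, -0.001]
wrist_force: [-2.6, 0.0, 4.5]
grip_width: 0.057
grip_force: 33.3
```

apply_moves(
  delta_pos=[
    [0,0,0],
    [0,0,0],
    [0,0,0],
    [0,0,0],
    [0,0,0],
  ],
  rotation=[
    [0,0,0],
    [0,0,0],
    [0,0,0],
    [0,0,0],
    [0,0,0],
  ],
  fingers=1,
)

```text
time: 7.4
ee_pos: [0.5185, -0.0415, 0.0637]
tool_rot: [-0.069, -3.141, -0.0]
wrist_force: [0.5, -0.0, 0.1]
grip_width: 0.0851
grip_force: 0.0
```

apply_moves(
  delta_pos=[
    [0,0,-0.02],
    [0,0,-0.06],
    [0,0,-0.1],
    [0,0,-0.14],
    [0,0,-0.17],
    [-0.002,-0.02,-0.182],
    [-0.004,-0.06,-0.182],
    [-0.006,-0.1,-0.182],
    [-0.008,-0.14,-0.182],
    [-0.008,-0.15,-0.182],
    [-0.008,-0.15,-0.182],
    [-0.008,-0.15,-0.182],
  ],
  rotation=[
    [0,0,0],
    [0,0,0],
    [0,0,0],
    [0,0,0],
    [0,0,0],
    [0,0,0],
    [0,0,-0.5],
    [0,0,-1],
    [0,0,-2],
    [0,0,-2],
    [0,0,-2],
    [0,0,-2],
  ],
)

```text
time: 8.6
ee_pos: [0.5201, -0.1901, 0.2454]
tool_rot: [-0.012, -3.141, -0.002]
wrist_force: [-0.1, 0.5, -1.2]
grip_width: 0.0855
grip_force: 0.0
```

Run:
```python
from h import *
o=bot.get_obs();print(o["time"],o["ee_pos"])
k=bot.calibration("wrist");im=bot.get_image("wrist");cv2.imwrite("pics/w4.png",im[:,:,::-1])
t=bot.get_image("top");cv2.imwrite("pics/t4.png",t[:,:,::-1])
s=bot.get_image("side");cv2.imwrite("pics/s4.png",s[:,:,::-1])
a=cv2.resize(s[205:275,240:310],(400,400),interpolation=2)
b=cv2.resize(im,(640,400))
print(bot.calibration("wrist")["world_to_cam"].tolist())
c=np.vstack([cv2.resize(im,(400,250)),])
cv2.imwrite("pics/m4.png",np.vstack([np.hstack([a,cv2.resize(t[220:290,240:310],(400,400),interpolation=2)]),])[:,:,::-1])
print(rel([.5285,-.354,.235],89.3),proj(k,np.array([[.528+a*.044,-.354+b*.029,.177] for a,b in((1,1),(1,-1),(-1,-1),(-1,1))])))
```

```text
8.6 [ 0.5201 -0.1901  0.2454]
[[0.005136247926110086, 0.9999837877162827, 0.0024583046680059545, 0.18603095737909087], [0.9544203262421006, -0.005635819872414641, 0.29841259757304256, -0.5411668420064744], [0.2984216141856459, 0.0008135348578310665, -0.9544337998771162, 0.23806150113183774], [0.0, 0.0, 0.0, 1.0]]
(array([  -9.1633, -164.3515,   10.4456]), array([ 0.0565, -0.0101,  0.3593])) [[148.097  272.8692]
 [ 76.9792 273.4117]
 [ 47.0279 166.8897]
 [126.8995 166.2972]]
```

View pics/m4.png

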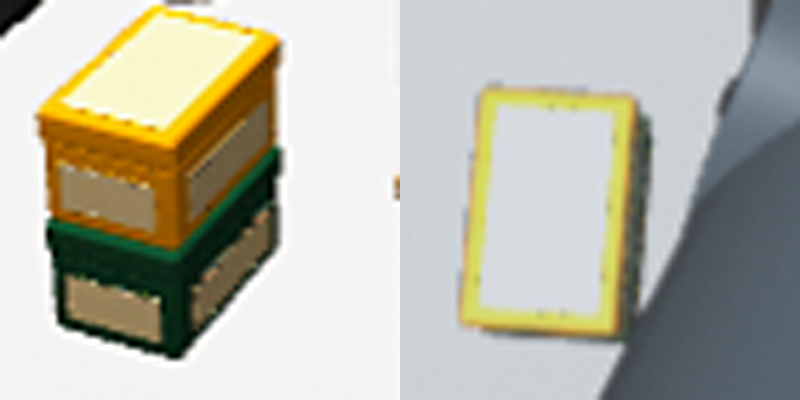

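Yellow sits squarely on green in both views. Next is red.

apply_moves(
  delta_pos=[
    [-0.002,-0.03,0],
    [-0.004,-0.07,0.003],
    [-0.006,-0.11,0.006],
    [-0.008,-0.14,0.01],
    [-0.009,-0.16,0.01],
    [-0.009,-0.164,0.01],
    [-0.009,-0.164,0.01],
    [-0.009,-0.164,0.01],
  ],
  rotation=[
    [0,0,0],
    [0,0,0.4],
    [0,0,0.4],
    [0,0,0.4],
    [0,0,0.4],
    [0,0,0.4],
    [0,0,0.4],
    [0,0,0.4],
  ],
)

```text
time: 9.55
ee_pos: [0.5282, -0.3535, 0.2357]
tool_rot: [0.021, 3.141, 0.002]
wrist_force: [-0.5, 0.1, 0.3]
grip_width: 0.0857
grip_force: 0.0
```

Run:
```python
from h import *
o=bot.get_obs();print(o["time"],o["ee_pos"],o["wrist_force"],o["joint_pos"])
k=bot.calibration("wrist");im=bot.get_image("wrist");cv2.imwrite("pics/w5.png",im[:,:,::-1])
P=np.array([[.5285+a*.044,-.354+b*.029,.177] for a,b in((1,1),(1,-1),(-1,-1),(-1,1))]);q=proj(k,P);print(q)
print(rel([.5285,-.354,.139],89.3))
h=np.array([[.4584,-.2298,.163],[.4491,-.3366,.163]]);print(proj(k,h))
```

```text
9.55 [ 0.5282 -0.3535  0.2357] [-0.4532  0.1396  0.2888] [ 0.2129  0.4182  0.4293  1.6486 -0.1908  1.1169  2.2511]
[[350.4077 269.1193]
 [275.7423 270.07  ]
 [269.1993 157.0969]
 [353.5965 155.9926]]
(array([-0.2995, -0.5852, 96.7599]), array([ 0.0794,  0.0143, -0.0588]))
[[486.8958 114.1749]
 [335.6958 102.3036]]
```

View pics/w5.png

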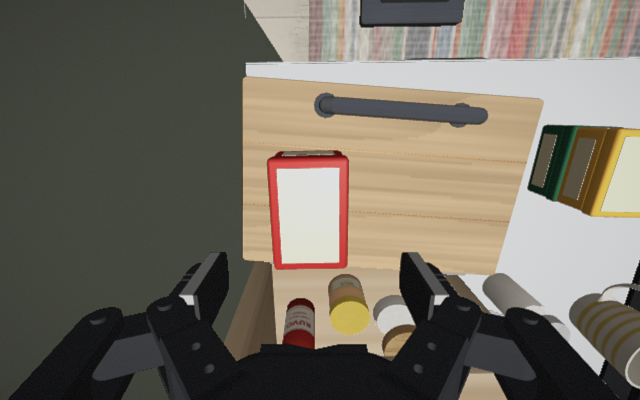

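Red's top is at (267–349, 155–269), about 3 px (1.5–2 mm) towards −y of the prediction. The handle bar runs from (318,104) to (488,116). I'll shift and descend.

apply_moves(
  delta_pos=[
    [0,-0.0015,0.02],
    [0,-0.0015,0.055],
    [0,-0.0015,0.085],
    [0,-0.0015,0.0965],
    [0,-0.0015,0.0965],
  ],
  rotation=[
    [0,0,0],
    [0,0,0],
    [0,0,0],
    [0,0,0],
    [0,0,0],
  ],
)

```text
time: 10.1
ee_pos: [0.5271, -0.3555, 0.1379]
tool_rot: [-0.023, -3.139, -0.003]
wrist_force: [-0.3, 0.9, 0.3]
grip_width: 0.0858
grip_force: 0.0
```

apply_moves(
  delta_pos=[
    [0,0,0],
    [0,0,0],
    [0,0,0],
    [0,0,0],
    [0,0,0],
  ],
  rotation=[
    [0,0,0],
    [0,0,0],
    [0,0,0],
    [0,0,0],
    [0,0,0],
  ],
  fingers=-1,
  squeeze=30,
)

```text
time: 10.6
ee_pos: [0.5286, -0.3579, 0.1414]
tool_rot: [0.025, 3.138, -0.002]
wrist_force: [-0.7, 0.7, 6.7]
grip_width: 0.0573
grip_force: 33.4
```

Run:
```python
from h import *
o=bot.get_obs();print(o["ee_pos"],rel([.518,-.0415,.132],87.5))
```

```text
[ 0.5286 -0.3579  0.1414] (array([ 15.6247, 316.1983,   8.8866]), array([-0.0755,  0.1942,  1.5889]))
```

apply_moves(
  delta_pos=[
    [0,0,-0.02],
    [0,0.002,-0.05],
    [0,0.01,-0.075],
    [0.002,0.05,-0.08],
    [0.004,0.095,-0.08],
    [0.006,0.14,-0.08],
    [0.008,0.185,-0.08],
    [0.01,0.23,-0.08],
    [0.012,0.27,-0.08],
    [0.014,0.3,-0.075],
    [0.015,0.314,-0.06],
    [0.015,0.316,-0.035],
    [0.015,0.316,-0.005],
    [0.015,0.316,0.008],
    [0.015,0.316,0.008],
    [0.015,0.316,0.008],
  ],
  rotation=[
    [0,0,0],
    [0,0,0],
    [0,0,0],
    [0,0,0],
    [0,0,0],
    [0,0,0.5],
    [0,0,1],
    [0,0,1.6],
    [0,0,1.6],
    [0,0,1.6],
    [0,0,1.6],
    [0,0,1.6],
    [0,0,1.6],
    [0,0,1.6],
    [0,0,1.6],
    [0,0,1.6],
  ],
)

```text
time: 12.2
ee_pos: [0.5181, -0.0414, 0.132]
tool_rot: [0.07, 3.14, -0.0]
wrist_force: [-0.0, 0.5, -1.8]
grip_width: 0.058
grip_force: 32.8
```

Run:
```python
from h import *
o=bot.get_obs();print(o["time"],o["ee_pos"],o["wrist_force"])
s=bot.get_image("side");im=bot.get_image("wrist")
cv2.imwrite("pics/m6.png",np.hstack([cv2.resize(im[90:330,200:440],(396,396),interpolation=2),cv2.resize(s[180:270,235:325],(396,396),interpolation=2)])[:,:,::-1])
print(rel([.5185,-.0415,.1135],87.5))
```

```text
12.2 [ 0.5181 -0.0414  0.132 ] [-0.0416  0.4791 -1.762 ]
(array([ 0.2102, -0.1512, 19.1922]), array([ 0.0175,  0.1648, -0.0519]))
```

View pics/m6.png

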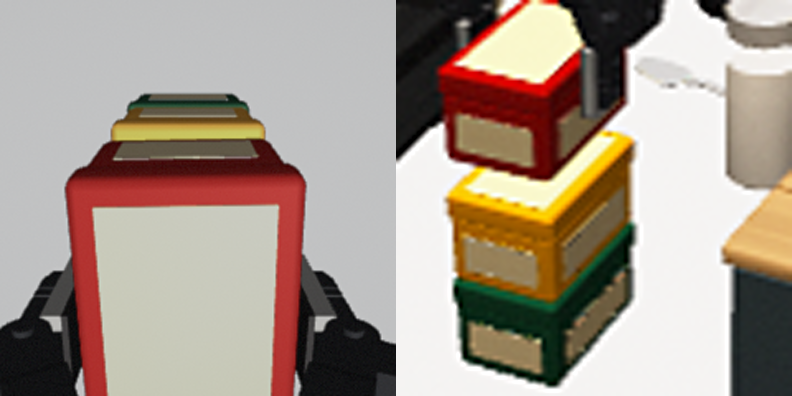

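Red's, yellow's and green's centres line up in the wrist crop (columns 186–188), and the side view is in line too. Lowering.

apply_moves(
  delta_pos=[
    [-0.0005,0,0.005],
    [-0.0005,0,0.01],
    [-0.0005,0,0.015],
    [-0.0005,0,0.0185],
    [-0.0005,0,0.0185],
    [-0.0005,0,0.0185],
  ],
  rotation=[
    [0,0,0],
    [0,0,0],
    [0,0,0],
    [0,0,0],
    [0,0,0],
    [0,0,0],
  ],
)

```text
time: 12.9
ee_pos: [0.5181, -0.041, 0.1143]
tool_rot: [-0.068, -3.141, -0.001]
wrist_force: [-5.3, 1.3, 12.7]
grip_width: 0.0576
grip_force: 34.0
```

apply_moves(
  delta_pos=[
    [0,0,0],
    [0,0,0],
    [0,0,0],
    [0,0,0],
    [0,0,0],
  ],
  rotation=[
    [0,0,0],
    [0,0,0],
    [0,0,0],
    [0,0,0],
    [0,0,0],
  ],
  fingers=1,
)

```text
time: 13.4
ee_pos: [0.518, -0.0411, 0.1126]
tool_rot: [-0.069, -3.141, 0.0]
wrist_force: [-1.1, 0.1, -0.8]
grip_width: 0.0855
grip_force: 0.0
```

apply_moves(
  delta_pos=[
    [0,0,-0.02],
    [0,0,-0.06],
    [0,0,-0.1],
    [0,0,-0.135],
    [0,-0.01,-0.15],
    [0,-0.04,-0.15],
    [0,-0.08,-0.15],
    [0,-0.12,-0.15],
    [0,-0.16,-0.15],
    [0,-0.18,-0.15],
    [0,-0.18,-0.15],
    [0,-0.18,-0.15],
  ],
  rotation=[
    [0,0,0],
    [0,0,0],
    [0,0,0],
    [0,0,0],
    [0,0,0],
    [0,0,0],
    [0,0,0],
    [0,0,0],
    [0,0,0],
    [0,0,0],
    [0,0,0],
    [0,0,0],
  ],
)

```text
time: 14.6
ee_pos: [0.51, -0.2205, 0.2625]
tool_rot: [-0.07, -3.14, -0.001]
wrist_force: [0.6, 1.9, 0.1]
grip_width: 0.0851
grip_force: 0.0
```

Run:
```python
from h import *
o=bot.get_obs();print(o["time"],o["ee_pos"],o["joint_pos"])
im=bot.get_image("wrist");s=bot.get_image("side");k=bot.calibration("wrist")
cv2.imwrite("pics/w7.png",im[:,:,::-1])
print(k["world_to_cam"].tolist())
cv2.imwrite("pics/m7.png",np.hstack([cv2.resize(im,(560,350)),cv2.resize(s[180:270,240:301],(237,350),interpolation=2)])[:,:,::-1])
for z in(.163,):
  for y in(-5,):print(proj(k,np.array([[.4543,-.286,.163]]))*560/640)
for a in(-4.8,175.2):print(rel([.4543,-.286,.25],a))
```

```text
14.6 [ 0.51   -0.2205  0.2625] [-0.035   0.2558  0.4505  1.8023 -0.1239  1.1119  1.9844]
[[0.04077898399546742, 0.9991648875152563, 0.002569439807734818, 0.1971846458172212], [0.953682797055004, -0.03968952729317816, 0.29818427863418634, -0.5439644817014176], [0.2980372410717214, -0.009709221383418485, -0.9545048632429732, 0.2550524049115544], [0.0, 0.0, 0.0, 1.0]]
[[199.0852 119.601 ]]
(array([ 53.3146, -69.1532,  12.4476]), array([  0.0664,   0.0304, -87.5811]))
(array([ 53.3146, -69.1532,  12.4476]), array([  0.0664,   0.0304, -87.5811]))
```

View pics/m7.png

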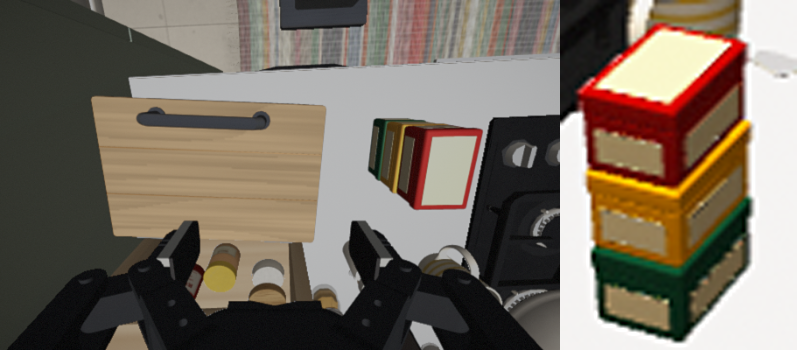

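Three tins are stacked in line. The bar centre in the wrist view is about (203,120.5) against the predicted (199,119.6), so the handle is at about (0.4548, −0.283). I turn by +92° because j7's range rules out the other way.

apply_moves(
  delta_pos=[
    [0.005,-0.006,0],
    [0.012,-0.015,0],
    [0.02,-0.025,0],
    [0.028,-0.035,0],
    [0.036,-0.045,0],
    [0.044,-0.055,0],
    [0.05,-0.062,0],
    [0.053,-0.066,0],
    [0.053,-0.066,0],
    [0.053,-0.066,0],
    [0.053,-0.066,0],
    [0.053,-0.066,0.012],
    [0.053,-0.066,0.012],
    [0.053,-0.066,0.012],
  ],
  rotation=[
    [0,0,5],
    [0,0,13],
    [0,0,21],
    [0,0,29],
    [0,0,37],
    [0,0,45],
    [0,0,53],
    [0,0,61],
    [0,0,69],
    [0,0,77],
    [0,0,85],
    [0,0,92.4],
    [0,0,92.4],
    [0,0,92.4],
  ],
)

```text
time: 16.1
ee_pos: [0.4547, -0.2833, 0.2507]
tool_rot: [-2.309, -2.129, -0.0]
wrist_force: [-1.1, -0.8, -0.0]
grip_width: 0.0855
grip_force: 0.0
```

Run:
```python
from h import *
o=bot.get_obs();print(o["time"],o["ee_pos"],o["joint_pos"],o["wrist_force"])
k=bot.calibration("wrist");im=bot.get_image("wrist");t=bot.get_image("top")
print(rel([.4548,-.283,.147],-4.8))
# dark bar in wrist view
h=cv2.cvtColor(im,cv2.COLOR_RGB2HSV)
P=np.array([[.4548+t*.0837,-.283+t*.9965,.163] for t in np.linspace(-.04,.04,9)]);q=proj(k,P);print(q.round(0).tolist())
# sample columns/rows across the bar: brightness profile across local bar normal
for (u,v),w in zip(q,P):
    d=(q[-1]-q[0])/np.linalg.norm(q[-1]-q[0]);n=np.array([-d[1],d[0]])
    r=np.arange(-22,23,2);X=np.array([u,v])+r[:,None]*n
    val=cv2.remap(im.mean(2).astype(np.float32),X[None,:,0].astype(np.float32),X[None,:,1].astype(np.float32),1)[0]
    if 0<u<640 and 0<v<400:print(round(u),round(v),val.round().astype(int).tolist())
print(n)
```

```text
16.1 [ 0.4547 -0.2833  0.2507] [-0.1485  0.2669  0.769   1.8728 -0.2094  1.0847  0.6205] [-1.0744 -0.8452 -0.0464]
(array([  1.0196,  -0.046 , 104.1534]), array([ 0.0375, -0.0105,  0.0452]))
[[313.0, 248.0], [313.0, 238.0], [313.0, 227.0], [313.0, 216.0], [313.0, 205.0], [313.0, 193.0], [313.0, 181.0], [313.0, 169.0], [313.0, 156.0]]
313 248 [198, 199, 197, 151, 153, 152, 149, 80, 60, 73, 72, 72, 72, 70, 69, 63, 92, 157, 154, 158, 157, 152, 150]
313 238 [198, 198, 197, 155, 153, 150, 149, 150, 93, 72, 73, 73, 72, 71, 68, 122, 157, 155, 154, 157, 157, 153, 151]
313 227 [198, 198, 195, 152, 152, 150, 147, 150, 88, 71, 72, 73, 71, 71, 68, 104, 156, 155, 153, 156, 158, 154, 151]
313 216 [198, 199, 194, 147, 151, 148, 146, 148, 88, 72, 74, 74, 71, 71, 70, 105, 154, 154, 152, 155, 158, 155, 151]
313 205 [198, 198, 171, 148, 150, 147, 145, 148, 86, 73, 73, 73, 71, 71, 70, 90, 153, 153, 151, 154, 157, 154, 152]
313 193 [198, 199, 169, 148, 148, 145, 144, 146, 86, 74, 74, 72, 72, 71, 70, 91, 149, 150, 149, 150, 157, 154, 152]
313 181 [198, 198, 157, 148, 147, 144, 141, 144, 74, 73, 72, 72, 72, 71, 68, 83, 146, 148, 147, 148, 154, 154, 151]
313 169 [198, 199, 145, 148, 145, 141, 140, 143, 75, 73, 73, 73, 71, 70, 70, 74, 142, 144, 144, 145, 151, 153, 161]
313 156 [198, 199, 138, 146, 144, 139, 137, 141, 72, 72, 74, 73, 72, 72, 70, 76, 139, 141, 143, 152, 160, 162, 161]
[1.     0.0032]
```

The bar is within 1 mm of the TCP line. Descending and gripping.

apply_moves(
  delta_pos=[
    [0.001,0,0.025],
    [0.001,0,0.06],
    [0.001,0,0.09],
    [0.001,0,0.103],
    [0.001,0,0.104],
    [0.001,0,0.104],
  ],
  rotation=[
    [0,0,0],
    [0,0,0],
    [0,0,0],
    [0,0,0],
    [0,0,0],
    [0,0,0],
  ],
)

```text
time: 16.8
ee_pos: [0.455, -0.2841, 0.1477]
tool_rot: [2.313, 2.123, 0.001]
wrist_force: [0.1, 0.1, 0.6]
grip_width: 0.0851
grip_force: 0.0
```

apply_moves(
  delta_pos=[
    [0,0,0],
    [0,0,0],
    [0,0,0],
    [0,0,0],
    [0,0,0],
    [0,0,0],
    [0,0,0],
    [0,0,0],
  ],
  rotation=[
    [0,0,0],
    [0,0,0],
    [0,0,0],
    [0,0,0],
    [0,0,0],
    [0,0,0],
    [0,0,0],
    [0,0,0],
  ],
  fingers=-1,
  squeeze=40,
)

```text
time: 17.6
ee_pos: [0.4551, -0.2836, 0.1471]
tool_rot: [2.314, 2.124, 0.001]
wrist_force: [1.3, 0.8, 2.7]
grip_width: 0.0103
grip_force: 39.0
```

apply_moves(
  delta_pos=[
    [0,0.0027,-0.0075],
    [0,0.0058,-0.0149],
    [0,0.0093,-0.0221],
    [0,0.0132,-0.0291],
    [0,0.0174,-0.0359],
    [0,0.022,-0.0424],
    [0,0.0269,-0.0488],
    [0,0.0321,-0.0548],
    [0,0.0376,-0.0606],
    [0,0.0376,-0.0606],
    [0,0.0376,-0.0606],
  ],
  rotation=[
    [0,0,0],
    [0,0,0],
    [0,0,0],
    [0,0,0],
    [0,0,0],
    [0,0,0],
    [0,0,0],
    [0,0,0],
    [0,0,0],
    [0,0,0],
    [0,0,0],
  ],
)

```text
time: 18.7
ee_pos: [0.4902, -0.2865, 0.2077]
tool_rot: [-2.312, -2.121, 0.002]
wrist_force: [-5.2, 0.9, 0.6]
grip_width: 0.0106
grip_force: 39.1
```

apply_moves(
  delta_pos=[
    [0,0.0059,-0.0054],
    [0,0.012,-0.0106],
    [0,0.0183,-0.0154],
    [0,0.025,-0.0199],
    [0,0.0318,-0.0241],
    [0,0.0388,-0.0278],
    [0,0.0388,-0.0278],
    [0,0.0388,-0.0278],
    [0,0.0388,-0.0278],
    [0,0.0388,-0.0278],
  ],
  rotation=[
    [0,0,0],
    [0,0,0],
    [0,0,0],
    [0,0,0],
    [0,0,0],
    [0,0,0],
    [0,0,0],
    [0,0,0],
    [0,0,0],
    [0,0,0],
  ],
)

```text
time: 19.7
ee_pos: [0.5297, -0.2899, 0.2378]
tool_rot: [-2.313, -2.122, -0.002]
wrist_force: [-8.3, 4.6, 11.9]
grip_width: 0.0104
grip_force: 40.7
```

Run:
```python
from h import *
o=bot.get_obs();print(o["time"],o["ee_pos"],o["wrist_force"],o["grip_force"],o["grip_width"],abs(o["joint_vel"]).max())
d=o["ee_pos"]-np.array([.4551,-.2836,.1471]);y=R.from_rotvec(o["tool_rot"]).as_matrix()[:,1]
dy=d@y*1000;print("lid deg",np.degrees(np.arctan2(48+d[2]*1000,145-dy))-18.32,np.hypot(48+d[2]*1000,145-dy))
s=bot.get_image("side");t=bot.get_image("top");cv2.imwrite("pics/s9.png",s[:,:,::-1]);cv2.imwrite("pics/t9.png",t[:,:,::-1])
for c in("side","top"):
    for n in("red_tin","yellow_tin","green_tin","bin_lid","mug","salt_jar"):print(c,n,[(np.round(e["extent"]).tolist(),round(e["conf"],2)) for e in bot.recognise(n,c)][:1])
k=bot.calibration("side")
# predicted extent of the lid at 45 deg
a=np.radians(-4.8);ex=np.array([np.cos(a),np.sin(a),0]);ey=np.array([-np.sin(a),np.cos(a),0]);ez=np.array([0,0,1.])
H=np.array([.4551,-.2836,.115])+.145*ex
for th in(0,40,45,50):
    q=np.radians(th);u=-ex*np.cos(q)+ez*np.sin(q)
    n=ex*np.sin(q)+ez*np.cos(q)
    P=np.array([H+u*r+ey*b+n*m for r in(-.003,.163) for b in(-.124,.124) for m in(0,.012)])
    v=proj(k,P);print(th,np.r_[v.min(0),v.max(0)].round(0))
```

```text
19.7 [ 0.5297 -0.2899  0.2378] [-8.2855  4.6073 11.8964] 40.70345878601074 0.010399681127607628 0.0013738060105457626
lid deg 44.810509983965055 155.45185914645984
side red_tin [([244.0, 187.0, 287.0, 228.0], 0.79)]
side yellow_tin [([247.0, 211.0, 285.0, 249.0], 0.58)]
side green_tin [([250.0, 231.0, 294.0, 268.0], 0.6)]
side bin_lid []
side mug [([255.0, 160.0, 288.0, 189.0], 0.64)]
side salt_jar [([310.0, 179.0, 325.0, 224.0], 0.65)]
top red_tin [([246.0, 231.0, 282.0, 280.0], 0.67)]
top yellow_tin [([278.0, 242.0, 279.0, 263.0], 0.69)]
top green_tin [([326.0, 210.0, 465.0, 303.0], 0.7)]
top bin_lid [([326.0, 211.0, 466.0, 281.0], 0.73)]
top mug [([202.0, 127.0, 245.0, 188.0], 0.58)]
top salt_jar [([278.0, 160.0, 303.0, 190.0], 0.89)]
0 [306. 198. 454. 277.]
40 [315. 177. 454. 231.]
45 [318. 170. 454. 231.]
50 [320. 164. 454. 232.]
```

Angle by kinematics is about 44.8°. A radial preload of about 14 N remains, so I'll relax it by 2 mm outward.

apply_moves(
  delta_pos=[
    [0,-0.0005,-0.001],
    [0,-0.001,-0.002],
    [0,-0.001,-0.002],
    [0,-0.001,-0.002],
    [0,-0.001,-0.002],
  ],
  rotation=[
    [0,0,0],
    [0,0,0],
    [0,0,0],
    [0,0,0],
    [0,0,0],
  ],
)

```text
time: 20.9
ee_pos: [0.5293, -0.2899, 0.2377]
tool_rot: [-2.314, -2.124, -0.0]
wrist_force: [-5.1, 2.5, 5.7]
grip_width: 0.0105
grip_force: 40.1
```

Run:
```python
from h import *
o=bot.get_obs();print(o["time"],o["ee_pos"],o["wrist_force"],o["grip_force"])
im=bot.get_image("top");print([e["extent"] for e in bot.recognise("bin_lid","top")][:1])
k=bot.calibration("top")
a=np.radians(-4.8);ex=np.array([np.cos(a),np.sin(a),0]);ey=np.array([-np.sin(a),np.cos(a),0]);ez=np.array([0,0,1.])
H=np.array([.4551,-.2836,.115])+.145*ex
g=cv2.cvtColor(im,cv2.COLOR_RGB2HSV).astype(int)
for th in(38,42,45,48,52):
    q=np.radians(th);u=-ex*np.cos(q)+ez*np.sin(q);n=ex*np.sin(q)+ez*np.cos(q)
    print(th,"front edge top L/R, bottom L/R",proj(k,np.array([H+u*.163+ey*b+n*m for m in(.012,0) for b in(.1,-.1)])).round(1).tolist())
for c in(345,):
    print(c,[(r,*g[r,c]) for r in range(225,295,2)])
s=cv2.imread("pics/s9.png")
```

```text
20.9 [ 0.5293 -0.2899  0.2377] [-5.1036  2.45    5.7404] 40.12708067893982
[[325.0, 209.6, 464.3, 277.7]]
38 front edge top L/R, bottom L/R [[336.5, 268.9], [447.4, 280.6], [336.0, 273.3], [445.8, 284.9]]
42 front edge top L/R, bottom L/R [[337.1, 264.2], [448.8, 275.9], [336.5, 269.0], [447.3, 280.6]]
45 front edge top L/R, bottom L/R [[337.5, 260.4], [449.9, 272.1], [336.9, 265.5], [448.4, 277.2]]
48 front edge top L/R, bottom L/R [[338.0, 256.4], [450.9, 268.2], [337.4, 261.8], [449.4, 273.5]]
52 front edge top L/R, bottom L/R [[338.6, 250.8], [452.2, 262.7], [338.0, 256.6], [450.8, 268.3]]
345 [(225, np.int64(16), np.int64(104), np.int64(174)), (227, np.int64(16), np.int64(108), np.int64(166)), (229, np.int64(16), np.int64(106), np.int64(185)), (231, np.int64(17), np.int64(107), np.int64(188)), (233, np.int64(17), np.int64(105), np.int64(175)), (235, np.int64(17), np.int64(104), np.int64(177)), (237, np.int64(17), np.int64(105), np.int64(175)), (239, np.int64(17), np.int64(105), np.int64(167)), (241, np.int64(17), np.int64(107), np.int64(184)), (243, np.int64(17), np.int64(108), 
[... 574 characters left out ...]
(267, np.int64(107), np.int64(25), np.int64(71)), (269, np.int64(102), np.int64(34), np.int64(75)), (271, np.int64(104), np.int64(36), np.int64(79)), (273, np.int64(106), np.int64(39), np.int64(84)), (275, np.int64(104), np.int64(39), np.int64(85)), (277, np.int64(104), np.int64(43), np.int64(88)), (279, np.int64(106), np.int64(42), np.int64(90)), (281, np.int64(104), np.int64(42), np.int64(91)), (283, np.int64(103), np.int64(48), np.int64(95)), (285, np.int64(103), np.int64(48), np.int64(95)), (287, np.int64(104), np.int64(45), np.int64(96)), (289, np.int64(103), np.int64(49), np.int64(98)), (291, np.int64(107), np.int64(46), np.int64(99)), (293, np.int64(104), np.int64(48), np.int64(101))]
```

```bash
python3 -c "
from workcell import bot
print(bot.sign_off())"
```

```text
the job is handed in; nothing more can be done
None
```

The red and yellow tins are stacked squarely on the green tin, and the arm is holding the bin's lid steady by its handle at about 45–46°; the job is handed in.

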